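# Open the drying-box vent by one hole of its stay

### The arm

A 6-joint arm with a two-finger parallel gripper is mounted at the origin on the work surface. World frame = base frame: x ahead of the robot, y to its left, z up, the work surface at z = 0. Lengths are in m, angles in rad, forces in N, time in s.
With the tool pointing down it reaches from about 0.3 to 0.95 m from the base axis. Payload 3.1 kg.
Tool frame: the origin (TCP) lies at the very end of the fingers, on their centre line; the grasp point (between the pads) lies 19 mm behind it (robot.pinch_z is the distance from the TCP to the grasp point, in m); z points along the fingers, y is the line along which they close (so a half turn about z gives the same grasp; the last joint's range is limited). The gripper opens to 85 mm and grips with 20 to 120 N. Pads are 22 mm wide; open, the fingers measure 114 mm over their backs; the gripper's body (76 mm by 85 mm) begins 54 mm behind the grasp point. The pads swing forward as they close: fully open they stand 13 mm farther back than shut.
Start: joints at [1.104, 0.308, 1.634, -0, 1.2, -0.07], TCP at [0.242, 0.576, 0.231] pointing down, gripper open.
Joint ranges: [-3.06, 3.06], [-0.79, 1.96], [0.05, 2.63], [-1.19, 4.34], [0.05, 2.64], [-2.94, 2.94]. Speed limits (rad/s): [2.79, 2.79, 3.14, 3.14, 3.14, 3.14].

### API

Orientations are given as a unit quaternion [x, y, z, w].
In Python, from workcell import robot, eyes, workorder, models gives the robot as it stands.
- The arm moves only by the tool carry_out, never from a script. Its argument "targets" is a list of rows, each a list of 7 numbers: the shift along the world's x, y, z in cm, then the turn, a rotation vector about the world's x, y, z in rad, then the opening, from 0 (shut) to 1 (fully open). A call has exactly 5 rows; each row shifts and turns the commanded pose from where the row before left it; what a row does not reach is not made up. A row lasts 1/8 s, in which the tool goes at most 62.5 mm and 10.7 degrees, less where a joint would pass 70% of its speed; a pose out of reach is approached as far as the arm can. A call with a gripper value outside its range is refused whole. The fingers move at their own pace and stop on an object; "grip_force" is the grip in N (left out, the last holds). Time passes only in rows, so rows that do not move let the fingers close, or fill a call up. It gives the time, the measured TCP pose, the force, the opening and the grip force at its end, in the units of the state.
- robot.get_obs(): the state, without advancing time (a new reading comes with each control period).
- eyes.camera(name): name is "side" or "top" or "wrist"; returns a dict with "color" (384x512x3 uint8, blue, green, red), "fx", "fy", "cx", "cy" (pixels), "position" and "orientation" of the camera in the world. Camera axes: x right, y down, z forward; pixel columns grow to the right and rows downward; lengths in m; the calibration is good to about 2 mm. A picture is of the moment at which its call begins. There is no depth.
- workorder.hand_in(): hands the job in; it is judged then, once.
Trained networks look in a picture, given as the dict that the camera call returned (one of the last four; its "shot" number tells which), for a name from the list of things; names that differ only in an ending like _2 or _b are one class to them, and where a whole thing is asked for, a point or a joint stands for the part that bears it (a point fixed in the world has none). Each returns a list of dicts, best first, with "conf" (0 to 1); they miss things now and then, are a little off and sometimes report something else, mostly with a low value. They report only what shows in the picture. A call takes as long as a camera call.
- models.recognise(picture, target): "location" ([x, y, z] in m, in the coordinates of the camera as it stood for that picture, good to about 4 mm: the middle of the surface that is visible of it).
- models.landmark_of(picture, target): "location" ([x, y, z] in m, in the coordinates of the camera as it stood for that picture, good to about 4 mm: a listed point, or the origin of a listed thing).
The state is a dict: "time": time; "joints": joint angles; "qd": joint speeds; "tau": joint torques, N m; "tool_pos": TCP position; "ee_rot": TCP orientation; "wrist_force": force on the tool from outside, world axes, zero at the start; "moment": the same for the moment, N m; "finger_gap": finger opening in m; "grip_force": force on a finger pad.
Only numpy, scipy, OpenCV 4.12 (cv2) and the standard library are available. Lean on these libraries where they do the work, as an engineer would, in place of code of your own. Each camera call takes 0.05 s, during which the arm holds its last target. There are 200 camera calls.

### The job

The pots in the drying box with the orange stay need more air. Lift the orange stay by its handle off the pin that stands in its middle hole, push it away from the handle side so the vent shutter slides open, and lower the hole next to the handle over that same pin until the stay lies flat again. Leave the blue stay as it is.

Things in the scene. Friction and masses are not known exactly. Their poses are not given: they have to be found in the camera images.
- orange_stay: level orange strap 236 x 44 x 6 mm, 0.2 kg. Origin: centre of its middle hole, underside; x along it away from its handle, z up. 29 mm pin holes at x -45, 0, 45; at x 95 a 19 mm hole round the capped stud of the box's sliding shutter. Handle: upright wooden block, orange band, 36 (x) by 18 (y) by 44 tall, centre x -92, z 6 to 50: pinch along y. Starts with the middle hole on the pin
- orange_end_hole (a point): centre, on the underside, of the orange stay's 29 mm hole next to the handle, the one to put over the pin: 45 mm from the middle hole, 47 mm from the handle's centre; axes as the stay's. The shutter's stud follows the strap with 4 mm play (drag 1 to 2 N, stays where left, ample travel); its cap is 64 mm above the strap's seat, so lift by 30 to 50 mm
- orange_pin (a point): tip of the fixed upright steel pin on the orange stay's box: 10 mm thick, 24 mm tall above the flat steel seat (94 mm above the table) on which the strap lies, narrowing to 4 mm over its top 7 mm. x: the way the shutter slides open; z up. The plywood box (340 x 200 x 90 mm) may stand left or right, turned up to 12 degrees
- blue_stay: bystander, leave alone: an equal stay, but blue, on the other box. Origin: centre of its middle hole, underside; x along it away from its handle, z up

How it is judged:
On the way:
1. the orange stay is lifted clear of its pin (z of orange_stay in the frame of orange_pin above 0.002 m), for 0.1 s.
At the end, for the whole second after the job is handed in: the pin stands in the orange stay's hole next to the handle (hole centre within 14 mm of the pin's axis, its underside at least 16 mm below the pin's tip), the stay lies flat (within 0.1 rad) and still; the blue stay is within 20 mm of where it was (horizontal distance between orange_end_hole and orange_pin below 0.014 m and z of orange_end_hole in the frame of orange_pin below -0.016 m and angle between orange_stay's own z axis and vertical below 0.1 rad and linear speed of orange_stay below 0.02 m/s and distance of blue_stay from where it was at the start of the episode below 0.02 m); the robot touches nothing.
It fails at once if the blue stay is moved by more than 20 mm (distance of blue_stay from where it was at the start of the episode above 0.02 m).
It also fails if it takes over 32 s, if anything falls off the work surface, if the arm or the gripper's body presses on something with over 40 N, if the wrist force passes 120 N, or if a joint passes its speed limit or range.

## Working session

There is one attempt and no reset: what is moved stays moved. The work goes in short steps, Python scripts to look and compute and a tool call to move; the robot and the scene stay as the last step left them, time stands still between calls to the robot, and variables do not carry over. Pictures are saved under pics/ and viewed, at most 10 in all, crops included, and the job is handed in when it is done.

Besides the shell and the picture viewer there is one more tool, called as name([rows], argument=value, ...), one row to a line, values as JSON. carry_out: Moves the arm, as the interface text tells. Its arguments: {"type":"object","properties":{"targets":{"type":"array"},"grip_force":{"type":"number"}},"required":["targets"]}

```bash
mkdir -p pics; cat > h.py <<'E'
import numpy as np, cv2
from scipy.spatial.transform import Rotation as R
from workcell import robot, eyes, workorder, models
def toW(c,p): return R.from_quat(c["orientation"]).apply(p)+np.array(c["position"])
def proj(c,P):
    q=R.from_quat(c["orientation"]).inv().apply(np.array(P)-np.array(c["position"]))
    return [c["fx"]*q[0]/q[2]+c["cx"],c["fy"]*q[1]/q[2]+c["cy"]]
def ray(c,u,v,z):
    d=R.from_quat(c["orientation"]).apply([(u-c["cx"])/c["fx"],(v-c["cy"])/c["fy"],1]);p=np.array(c["position"])
    return p+d*(z-p[2])/d[2]
E
python3 - <<'E'
from h import *
np.set_printoptions(precision=4,suppress=True)
ims=[]
for n in("top","side"):
    c=eyes.camera(n);ims.append(c["color"])
    cv2.imwrite(f"pics/{n}1.png",c["color"])
    for t in("orange_stay","orange_end_hole","orange_pin","blue_stay"):
        for d in models.landmark_of(c,t)[:2]:
            P=toW(c,d["location"]);print(n,t,round(d["conf"],2),P,np.round(proj(c,P)))
o=robot.get_obs();print(o["time"],o["tool_pos"],o["ee_rot"],o["finger_gap"])
E
```

```text
top orange_stay 0.74 [ 0.5907 -0.2374  0.0981] [364. 204.]
top orange_end_hole 0.94 [ 0.5467 -0.2479  0.0908] [367. 227.]
top orange_pin 0.77 [ 0.5861 -0.2477  0.1159] [371. 205.]
top blue_stay 0.61 [0.6063 0.2091 0.097 ] [145. 172.]
side orange_stay 0.63 [ 0.5852 -0.2401  0.0908] [288. 274.]
side orange_end_hole 0.75 [ 0.5463 -0.247   0.0908] [267. 277.]
side orange_pin 0.89 [ 0.5908 -0.2434  0.1195] [292. 263.]
side blue_stay 0.87 [0.6016 0.2085 0.0926] [274. 152.]
0.5 [0.2416 0.5764 0.2313] [ 0.1971  0.9804 -0.      0.    ] 0.08543317187336173
```

View pics/top1.png

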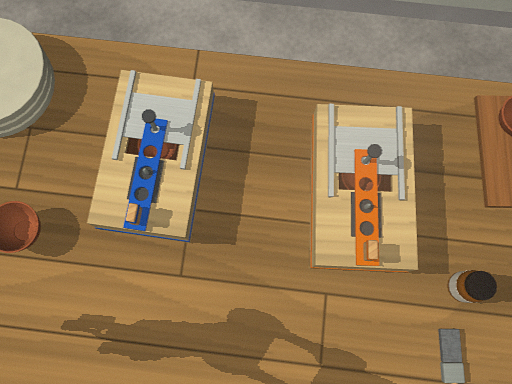

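View pics/side1.png

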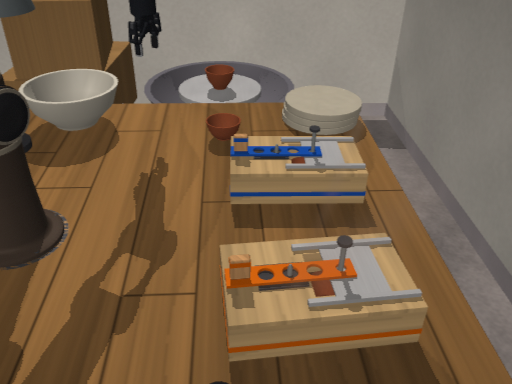

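The top picture shows the orange stay on the right box, handle at about (372,250), pin (367,206) and stud cap (375,151). The side view agrees, with the handle at about (240,267). Next I work out the yaw and the handle position.

```bash
python3 - <<'E'
from h import *
np.set_printoptions(precision=4,suppress=True)
c=eyes.camera("top")
m=cv2.inRange(cv2.cvtColor(c["color"],cv2.COLOR_BGR2HSV),(5,190,120),(16,255,255))
m[:140]=0;m[275:]=0;m[:,:345]=0;m[:,390:]=0
n,l,s,_=cv2.connectedComponentsWithStats(m);k=1+np.argmax(s[1:,4]);ys,xs=np.where(l==k)
W=np.array([ray(c,x,y,.1)[:2] for x,y in zip(xs,ys)])
W=W.astype(np.float32);r=cv2.minAreaRect(W*1000);print(s[k],r)
# left edge direction
L=np.array([ray(c,xs[ys==y].min()-.5,y,.1)[:2] for y in range(ys.min()+6,ys.max()-6)])
p=np.polyfit(L[:,0],L[:,1],1);print("yaw left edge",np.arctan(p[0]))
for a,b in(((332,105),(334,195)),((402,108),(403,198))):
    d=ray(c,*a,.11)-ray(c,*b,.11);print("rail",np.arctan2(d[1],d[0]))
for n in("top","side"):
    c=eyes.camera(n)
    for d in models.recognise(c,"orange_stay")[:2]: print(n,d["conf"],toW(c,d["location"]))
E
```

```text
[ 355  149   24  117 1609] ((588.0647583007812, -241.45594787597656), (235.61817932128906, 44.56232833862305), 4.22657585144043)
yaw left edge 0.07944677281856485
rail 0.09713452164158802
rail 0.053690295456981355
top 0.82 [ 0.5748 -0.2359  0.1025]
side 0.72 [ 0.5626 -0.2521  0.1001]
```

carry_out([
  [1.7, -5.5, 0.4, 0, 0, 0.0315, 1],
  [1.7, -5.5, 0, 0, 0, 0.0315, 1],
  [1.7, -5.5, 0, 0, 0, 0.0315, 1],
  [1.7, -5.5, 0, 0, 0, 0.0315, 1],
  [1.7, -5.5, 0, 0, 0, 0.0315, 1],
], grip_force=60)

```text
time: 1.38
tool_pos: [0.327, 0.2998, 0.2356]
ee_rot: [0.119, 0.993, 0.0, 0.001]
wrist_force: [0.6, -0.7, -0.2]
finger_gap: 0.0851
grip_force: 0.0
```

carry_out([
  [1.7, -5.5, 0, 0, 0, 0.0315, 1],
  [1.7, -5.5, 0, 0, 0, 0.0315, 1],
  [1.7, -5.5, 0, 0, 0, 0.0315, 1],
  [1.7, -5.5, 0, 0, 0, 0.0315, 1],
  [1.7, -5.5, 0, 0, 0, 0.0315, 1],
])

```text
time: 2.0
tool_pos: [0.4121, 0.0246, 0.2358]
ee_rot: [0.04, 0.999, 0.0, 0.001]
wrist_force: [0.9, 0.2, -0.6]
finger_gap: 0.0855
grip_force: 0.0
```

carry_out([
  [1.7, -5.5, 0, 0, 0, 0.0315, 1],
  [1.7, -5.5, 0, 0, 0, 0.0315, 1],
  [1.7, -5.5, 0, 0, 0, 0.0315, 1],
  [1.7, -5.5, 0, 0, 0, 0.0315, 1],
  [1.6, -5.5, 0, 0, 0, 0.0315, 1],
])

```text
time: 2.62
tool_pos: [0.4961, -0.2506, 0.2355]
ee_rot: [-0.038, 0.999, -0.0, 0.0]
wrist_force: [0.6, 0.5, 0.8]
finger_gap: 0.0851
grip_force: 0.0
```

```bash
python3 - <<'E'
from h import *
np.set_printoptions(precision=4,suppress=True)
c=eyes.camera("wrist");im=c["color"].copy()
for t in("orange_stay","orange_end_hole","orange_pin"):
    for d in models.landmark_of(c,t)[:1]:
        P=toW(c,d["location"]);print(t,round(d["conf"],2),P,np.round(proj(c,P)))
h=np.array([.4963,-.2485]);x=np.array([.9971,.0758]);y=np.array([-x[1],x[0]])
for a,b in((-.018,-.009),(-.018,.009),(.018,.009),(.018,-.009)):
    u=proj(c,[*(h+a*x+b*y),.144]);cv2.circle(im,(int(u[0]),int(u[1])),3,(255,0,0),-1)
for s in(0,.045,.090):
    u=proj(c,[*(h+(.047+s)*x),.1]);cv2.circle(im,(int(u[0]),int(u[1])),3,(255,0,0),-1)
cv2.imwrite("pics/w1.png",im)
E
```

```text
orange_stay 0.9 [ 0.5868 -0.2436  0.094 ] [260. 270.]
orange_end_hole 0.65 [ 0.5482 -0.2438  0.0919] [263. 234.]
orange_pin 0.77 [ 0.5933 -0.2443  0.1212] [259. 292.]
```

View pics/w1.png

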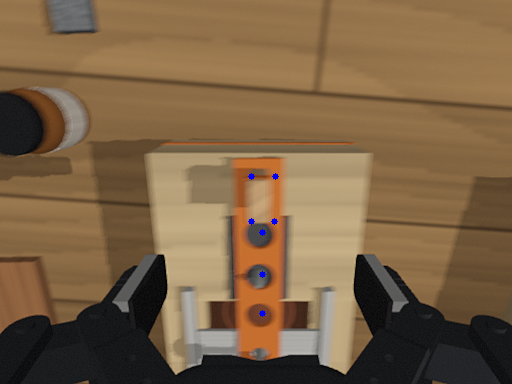

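The wrist view shows the handle top at about x 246–271, y 176–220. My predicted points sit about 3 px too far right, which is about 3 mm in y. The TCP is therefore well centred, so I descend and grip.

carry_out([
  [0, -0.1, -4.5, 0, 0, 0, 1],
  [0, 0, -4.0, 0, 0, 0, 1],
  [0, 0, -2.5, 0, 0, 0, 1],
  [0, 0, -1.5, 0, 0, 0, 1],
  [0, 0, 0, 0, 0, 0, 1],
])

```text
time: 3.45
tool_pos: [0.4948, -0.2482, 0.1096]
ee_rot: [-0.038, 0.999, 0.001, -0.001]
wrist_force: [0.3, 0.7, 0.7]
finger_gap: 0.0854
grip_force: 0.0
```

carry_out([
  [0, 0, 0, 0, 0, 0, 0],
  [0, 0, 0, 0, 0, 0, 0],
  [0, 0, 0, 0, 0, 0, 0],
  [0, 0, 0, 0, 0, 0, 0],
  [0, 0, 0, 0, 0, 0, 0],
], grip_force=80)

```text
time: 4.08
tool_pos: [0.4959, -0.2497, 0.111]
ee_rot: [-0.038, 0.999, -0.0, 0.0]
wrist_force: [-1.0, 1.3, 4.6]
finger_gap: 0.017
grip_force: 77.9
```

carry_out([
  [0, 0, 0.5, 0, 0, 0, 0],
  [0, 0, 1, 0, 0, 0, 0],
  [0, 0, 1.5, 0, 0, 0, 0],
  [0, 0, 1, 0, 0, 0, 0],
  [0, 0, 0, 0, 0, 0, 0],
])

```text
time: 4.7
tool_pos: [0.4966, -0.2502, 0.1519]
ee_rot: [-0.038, 0.999, -0.001, 0.001]
wrist_force: [0.2, 0.1, -2.0]
finger_gap: 0.017
grip_force: 77.9
```

```bash
python3 - <<'E'
from h import *
np.set_printoptions(precision=4,suppress=True)
for n in("side","top","wrist"):
    c=eyes.camera(n);im=c["color"]
    if n=="side": cv2.imwrite("pics/s2.png",cv2.resize(im[200:370,200:440],None,fx=3,fy=3))
    for t in("orange_stay","orange_end_hole","orange_pin"):
        for d in models.landmark_of(c,t)[:1]:
            P=toW(c,d["location"]);print(n,t,round(d["conf"],2),P,np.round(proj(c,P)))
o=robot.get_obs();print(o["tool_pos"],o["wrist_force"],o["moment"])
E
```

```text
side orange_stay 0.81 [ 0.5896 -0.242   0.1333] [292. 257.]
side orange_end_hole 0.78 [ 0.5463 -0.2474  0.1341] [267. 260.]
side orange_pin 0.89 [ 0.5897 -0.2411  0.1189] [291. 263.]
top orange_stay 0.85 [ 0.5912 -0.2395  0.1351] [370. 200.]
top orange_end_hole 0.73 [ 0.5459 -0.2461  0.1293] [371. 224.]
top orange_pin 0.79 [ 0.5865 -0.2471  0.1156] [371. 205.]
[ 0.4955 -0.2495  0.1501] [-0.2976  0.8824 -1.4546] [-0.0118  0.0725 -0.0021]
```

View pics/s2.png

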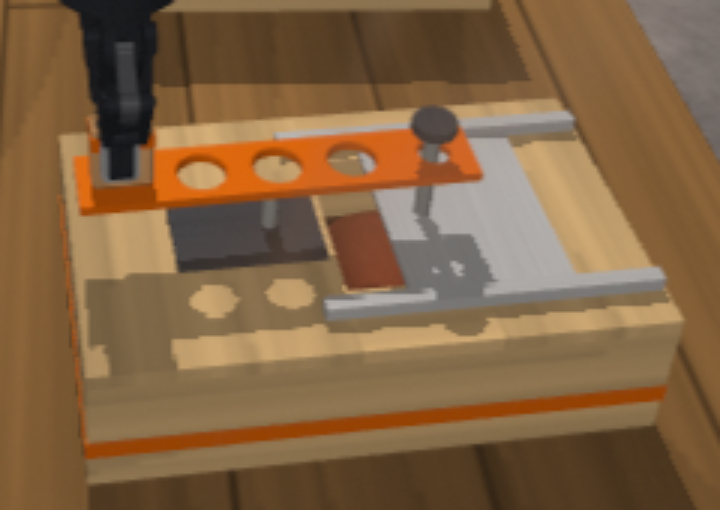

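The strap is lifted level and the pin stands free below the middle hole. Now I push along the stay's x.

carry_out([
  [0.7, 0.05, 0, 0, 0, 0, 0],
  [1.3, 0.1, 0, 0, 0, 0, 0],
  [1.4, 0.1, 0, 0, 0, 0, 0],
  [1.0, 0.05, 0, 0, 0, 0, 0],
  [0, 0, 0, 0, 0, 0, 0],
])

```text
time: 5.92
tool_pos: [0.5412, -0.2465, 0.1504]
ee_rot: [-0.038, 0.999, -0.0, 0.001]
wrist_force: [0.5, -0.2, -1.9]
finger_gap: 0.0167
grip_force: 78.0
```

```bash
python3 - <<'E'
from h import *
np.set_printoptions(precision=4,suppress=True)
for n in("side","top"):
    c=eyes.camera(n);im=c["color"]
    cv2.imwrite(f"pics/{n}3.png",cv2.resize(im[200:370,200:440] if n=="side" else im[90:280,290:440],None,fx=3,fy=3))
    for t in("orange_stay","orange_end_hole","orange_pin"):
        for d in models.landmark_of(c,t)[:1]:
            P=toW(c,d["location"]);print(n,t,round(d["conf"],2),P,np.round(proj(c,P)))
o=robot.get_obs();print(o["tool_pos"],o["wrist_force"],o["moment"])
E
```

```text
side orange_stay 0.97 [ 0.631  -0.2378  0.1311] [314. 256.]
side orange_end_hole 0.69 [ 0.5908 -0.2439  0.1315] [292. 259.]
side orange_pin 0.56 [ 0.5916 -0.2419  0.1161] [292. 264.]
top orange_stay 0.75 [ 0.6335 -0.2386  0.1356] [371. 179.]
top orange_end_hole 0.86 [ 0.5917 -0.2425  0.1283] [371. 201.]
top orange_pin 0.85 [ 0.5817 -0.2477  0.1172] [371. 207.]
[ 0.5394 -0.2466  0.1504] [ 0.4086  0.3493 -0.7155] [-0.0212  0.0282  0.0199]
```

View pics/side3.png

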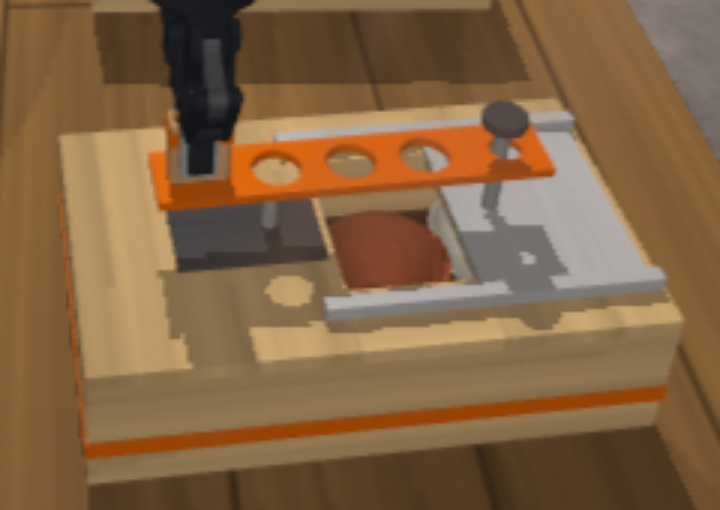

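View pics/top3.png

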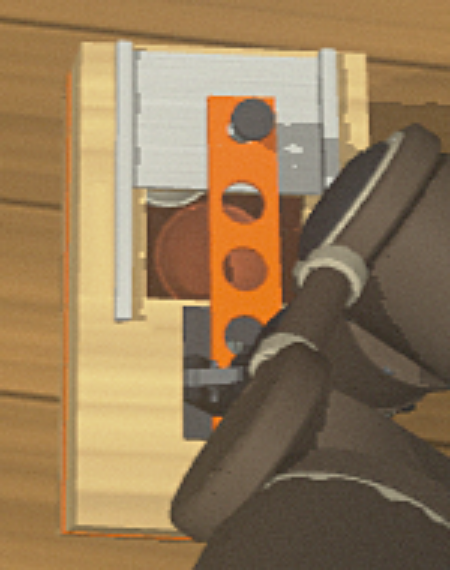

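Both views show the end hole above the pin: in the side crop the hole is at (277,168) and the pin foot at (270,228). I turn these pixels into positions.

```bash
python3 - <<'E'
from h import *
c=eyes.camera("side")
print(ray(c,200+277/3,200+168/3,.137),ray(c,200+270/3,200+228/3,.094))
c=eyes.camera("top")
print(ray(c,290+243/3,90+332/3,.137), ray(c,290+246/3,90+342/3,.118))
E
```

```text
[ 0.59056489 -0.24314453  0.137     ] [ 0.58825644 -0.24843172  0.094     ]
[ 0.58975916 -0.24128468  0.137     ] [ 0.58805774 -0.24833083  0.118     ]
```

carry_out([
  [-0.2, -0.3, 0, 0, 0, 0, 0],
  [0, 0, -0.8, 0, 0, 0, 0],
  [0, 0, -0.8, 0, 0, 0, 0],
  [0, 0, -0.6, 0, 0, 0, 0],
  [0, 0, 0, 0, 0, 0, 0],
])

```text
time: 7.05
tool_pos: [0.5369, -0.2491, 0.1271]
ee_rot: [-0.038, 0.999, 0.001, -0.001]
wrist_force: [-0.8, -0.6, -1.5]
finger_gap: 0.0171
grip_force: 78.0
```

carry_out([
  [0, 0, -0.6, 0, 0, 0, 0],
  [0, 0, -0.5, 0, 0, 0, 0],
  [0, 0, -0.4, 0, 0, 0, 0],
  [0, 0, -0.2, 0, 0, 0, 0],
  [0, 0, 0, 0, 0, 0, 0],
])

```text
time: 7.68
tool_pos: [0.5377, -0.2496, 0.1113]
ee_rot: [-0.038, 0.999, -0.0, 0.0]
wrist_force: [-0.1, 0.5, -1.8]
finger_gap: 0.0171
grip_force: 78.1
```

```bash
python3 - <<'E'
from h import *
np.set_printoptions(precision=4,suppress=True)
c=eyes.camera("side");im=c["color"]
cv2.imwrite("pics/s4.png",cv2.resize(im[200:370,200:440],None,fx=3,fy=3))
for t in("orange_stay","orange_end_hole","orange_pin"):
    for d in models.landmark_of(c,t)[:1]: print(t,round(d["conf"],2),toW(c,d["location"]))
o=robot.get_obs();print(o["tool_pos"],o["wrist_force"],o["moment"])
E
```

```text
orange_stay 0.92 [ 0.6295 -0.2386  0.0895]
orange_end_hole 0.74 [ 0.5883 -0.248   0.0925]
orange_pin 0.69 [ 0.5889 -0.241   0.1205]
[ 0.5376 -0.2496  0.1113] [ 1.1372 -0.4756 -1.0047] [ 0.0209  0.0676 -0.0387]
```

View pics/s4.png

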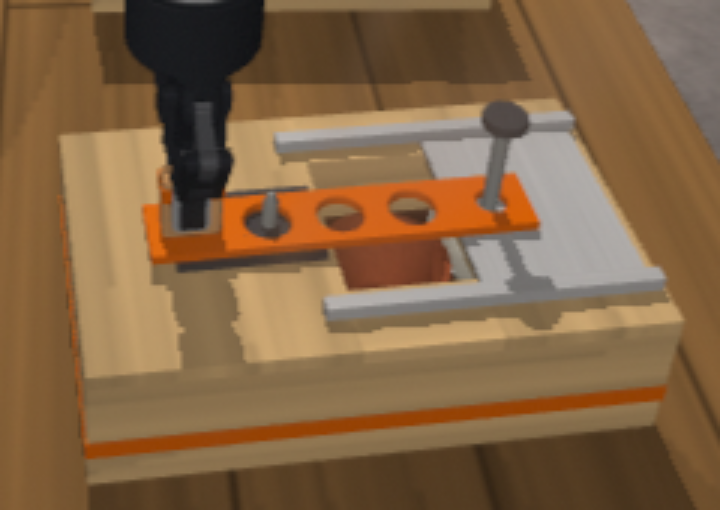

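The pin now stands in the end hole, near (268,215), and the strap is almost on its seat. I release and retreat.

carry_out([
  [0, 0, -0.1, 0, 0, 0, 0],
  [0, 0, 0, 0, 0, 0, 0.5],
  [0, 0, 0, 0, 0, 0, 1],
  [0, 0, 0, 0, 0, 0, 1],
  [0, 0, 0, 0, 0, 0, 1],
])

```text
time: 8.5
tool_pos: [0.5376, -0.2496, 0.1102]
ee_rot: [-0.038, 0.999, -0.0, 0.0]
wrist_force: [-0.6, 0.2, 0.2]
finger_gap: 0.0851
grip_force: 0.0
```

carry_out([
  [0, 0, 1, 0, 0, 0, 1],
  [0, 0, 3, 0, 0, 0, 1],
  [0, 0, 4, 0, 0, 0, 1],
  [0, 0, 4, 0, 0, 0, 1],
  [0, 0, 0, 0, 0, 0, 1],
])

```text
time: 9.12
tool_pos: [0.5405, -0.2512, 0.2358]
ee_rot: [-0.038, 0.999, -0.003, 0.004]
wrist_force: [0.0, -0.1, 0.7]
finger_gap: 0.0856
grip_force: 0.0
```

```bash
python3 - <<'E'
from h import *
np.set_printoptions(precision=4,suppress=True)
c=eyes.camera("side");im=c["color"]
cv2.imwrite("pics/s5.png",cv2.resize(im[120:370,200:440],None,fx=2.4,fy=2.4))
for t in("orange_end_hole","orange_pin","blue_stay"):
    for d in models.landmark_of(c,t)[:1]: print(t,round(d["conf"],2),toW(c,d["location"]))
E
```

```text
orange_end_hole 0.78 [ 0.5875 -0.2444  0.0921]
orange_pin 0.76 [ 0.5897 -0.2416  0.1192]
```

View pics/s5.png

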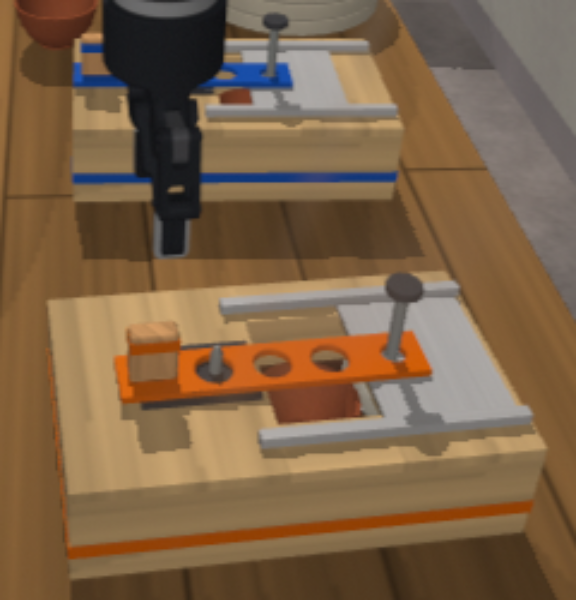

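The stay lies flat with the pin, near (215,360), in the end hole. The shutter is open, the gripper is clear and the blue stay is untouched.

```bash
python3 -c "
from h import *
print(workorder.hand_in())"
```

```text
the job is handed in; nothing more can be done
None
```

The job is handed in: the orange stay lies flat with the pin in the hole next to its handle, the shutter is open, and the blue stay was not touched (the hand-in gave no verdict).

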